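Fill up the spacer tote and tip the spacers into its cut-off corner

ROBOT

A 6-joint arm with a two-finger parallel gripper is mounted at the origin on the work surface. World frame = base frame: x ahead of the robot, y to its left, z up, the work surface at z = 0. Lengths are in m, angles in rad, forces in N, time in s.
With the tool pointing down it reaches from about 0.35 to 0.975 m from the base axis. Payload 7.1 kg.
Tool frame: the origin (TCP) lies at the very end of the fingers, on their centre line; the grasp point (between the pads) lies r.grip_depth behind it (r.grip_depth is the distance from the TCP to the grasp point, in m); z points along the fingers, y is the line along which they close (so a half turn about z gives the same grasp; the last joint's range is limited). The gripper opens to 88 mm and grips with 3 to 60 N. Pads are 20 mm wide; open, the fingers measure 115 mm over their backs; the gripper's body (75 mm by 178 mm) begins 61 mm behind the grasp point.
Start: joints at [-1.262, 0.423, 1.63, -0, 1.089, -0.019], TCP at [0.201, -0.592, 0.223] pointing down, gripper open.
Joint ranges: [-3, 3], [-0.9, 2.11], [0.09, 2.58], [-1.31, 4.45], [0.11, 2.69], [-2.54, 2.54]. Speed limits (rad/s): [2.39, 2.39, 3.01, 3.14, 3.14, 3.14].

INTERFACE

Orientations are given as [roll, pitch, yaw] about the fixed x, y, z axes, in that order (R = Rz(yaw) Ry(pitch) Rx(roll)).
In Python, from bench import r, vision gives the robot as it stands.
- The arm moves only by the shell command python3 -m creep FILE [FORCE], which reads ROWS from the file FILE. ROWS is a JSON list of rows, 1 to 5 of them, each of 7 numbers: a rotation vector rx, ry, rz in units of 0.1 rad, then dx, dy, dz in units of 5 mm, then the opening from 0.0 (shut) to 1.0 (fully open); each row is the pose to reach, as a shift and turn from the pose commanded when the command began, along the tool's axes at that moment; what a row does not reach only later rows make up. A row lasts 1/10 s, in which the tool goes at most 0.05 m and 0.15 rad, less where a joint would pass 70% of its speed; a pose out of reach is approached as far as the arm can. The fingers move at their own pace and stop on an object; FORCE is the grip in N (left out, the last holds). Time passes only in rows, so rows that do not move let the fingers close. It prints the time, the measured TCP pose, the force, the opening and the grip force at its end. Input that does not fit is refused with a message, and nothing moves.
- r.state(): the state, without advancing time (a new reading comes with each control period).
- vision.camera(name): name is "scene" or "side" or "wrist"; returns (picture, depth): 420x560x3 uint8, red, green, blue; 420x560 float32, m along the optical axis (not along the pixel's ray), 0 where there is no reading.
- vision.calibration(name): a dict with "fx", "fy", "cx", "cy" (pixels), "R" (3x3) and "t" (3): a world point X has camera coordinates R X + t. Camera axes: x right, y down, z forward; pixel columns grow to the right and rows downward; lengths in m; the calibration is good to about 2 mm. A picture is of the moment at which its call begins: read the wrist's pose just before it. calibration takes no time and is no camera call; for the wrist camera it gives the pose at the moment of the call.
- r.close_job(): hands the job in; it is judged then, once.
The state is a dict: "time": time; "joints": joint angles; "dq": joint speeds; "joint_efforts": joint torques, N m; "tcp_pos": TCP position; "ee_rot": TCP orientation; "force": force on the tool from outside, world axes, zero at the start; "torque": the same for the moment, N m; "opening": opening from 0.0 (shut) to 1.0 (fully open); "gripper_force": force on a finger pad.
Only numpy, scipy, OpenCV 4.12 (cv2) and the standard library are available. Lean on these libraries where they do the work, as an engineer would, in place of code of your own. Each camera call takes 0.05 s, during which the arm holds its last target. There are 200 camera calls.

TASK

The black tote is one spacer short: of the three loose spacers standing on the bench, put the one that is the same size as those in the tote into the tote. Then pick the tote up by its carrying bar, a few centimetres clear of the bench, tilt it towards its cut-off corner until all four spacers have slid together into that corner, and finish while still holding it there in the gripper, still and tilted by at least 20 degrees, clear of everything else. Spill nothing, and leave the other two spacers and the other things on the bench where they are.

Things in the scene. Friction and masses are not known exactly. Their poses are not given: they have to be found in the camera images.
- tote: Loose open black plastic tote, 190 mm long (its x) by 170 mm wide (its y), walls 45 mm high, walls and floor 4 mm thick, about 0.3 kg (may differ by a quarter). Origin: centre of its underside. The corner at its -x, -y side is cut off at 45 degrees (32 mm legs); the other three are square. A carrying bar (see tote_bar) spans it along its x.
- cut_corner (a point): Point on the tote's inner floor by the middle of its cut-off corner: 76 mm towards the tote's -x and 66 mm towards its -y from the centre, 4 mm above the underside.
- tote_bar (a point): Middle of the tote's carrying bar, 84 mm above the tote's underside. The bar is 182 mm long (tote's x), 14 mm thick (tote's y), 22 mm high, from 73 to 95 mm above the underside, on an upright at each end.
- spacer_28: Loose turned aluminium spacer sleeve standing upright on the bench, outer diameter 28 mm, bore 14 mm, 24 mm tall, 30 g (mass may differ by a fifth). Origin: centre of its underside. The one of the same size as those in the tote.
- spacer_20: Loose turned aluminium spacer sleeve standing upright on the bench, outer diameter 20 mm, bore 10 mm, 24 mm tall, 16 g (mass may differ by a fifth). Origin: centre of its underside. Too small.
- spacer_36: Loose turned aluminium spacer sleeve standing upright on the bench, outer diameter 36 mm, bore 18 mm, 24 mm tall, 50 g (mass may differ by a fifth). Origin: centre of its underside. Too large.
- tote_spacer1: Loose aluminium spacer, outer diameter 28 mm, bore 14 mm, 24 mm tall, 30 g, standing in the tote at the start. It slides on the tote's polished floor at a tilt of some 10 to 13 degrees, and along its walls into a corner at some 16 to 25. Origin: centre of its underside. 
- tote_spacer2: Loose aluminium spacer, outer diameter 28 mm, bore 14 mm, 24 mm tall, 30 g, standing in the tote at the start. It slides on the tote's polished floor at a tilt of some 10 to 13 degrees, and along its walls into a corner at some 16 to 25. Origin: centre of its underside. 
- tote_spacer3: Loose aluminium spacer, outer diameter 28 mm, bore 14 mm, 24 mm tall, 30 g, standing in the tote at the start. It slides on the tote's polished floor at a tilt of some 10 to 13 degrees, and along its walls into a corner at some 16 to 25. Origin: centre of its underside. 
- cup: Bystander, loose: black plastic cup, 52 mm across, 16 mm tall, standing near the loose spacers. Origin: centre of its underside. 
- jar: Bystander, loose: amber glass jar with white cap, 48 mm across, 70 mm tall. Origin: centre of its underside. 
- wrench: Bystander, loose: steel wrench lying flat, 140 mm long along its x. Origin: the middle of its length, at its underside. 
- screwdriver: Bystander, loose: screwdriver lying flat, 180 mm long along its x. Origin: the middle of its length, at its underside. 
- bottle: Bystander, loose: white plastic bottle with blue cap, 44 mm across, 110 mm tall. Origin: centre of its underside. 
- bench_mid (a point): Fixed point on the surface of the grey bench top, in the middle of the working area. Fixed equipment stands along the edges of the bench, all beyond x = 0.72 m or more than 0.5 m to either side: low (up to 28 mm) straight ahead, up to 200 mm high at the sides and at the right back corner.
- corner_left (a point): Lowest outer point of the tote's square corner at its -x, +y side, level with its underside: 95 mm along its x and 85 mm along its y from the centre, on those sides.
- corner_right (a point): Lowest outer point of the tote's square corner at its +x, -y side, level with its underside: 95 mm along its x and 85 mm along its y from the centre, on those sides.
Things that resemble listed ones, but are neither listed nor needed, are in the scene too. Leave any red look-alike of the tote_spacer3 alone.

How it is judged:
By the outcome, as a careful person would: the job done as asked, in the order asked, and still so for the second after the job is handed in, while the arm keeps its last pose, push and grip.
It also fails if it takes over 48 s, if anything falls off the work surface, if the arm or the gripper's body presses on something with over 40 N, if the wrist force passes 120 N, or if a joint passes its speed limit or range.

## Working session

There is one attempt and no reset: what is moved stays moved. The work goes in short steps, Python scripts to look and compute and a shell command to move; the robot and the scene stay as the last step left them, time stands still between calls to the robot, and variables do not carry over. Pictures are saved under pics/ and viewed, at most 10 in all, crops included, and the job is handed in when it is done.

```bash
ls; mkdir -p pics
python3 - <<'E'
from bench import r, vision
import cv2,numpy as np
for n in("scene","side"):
    p,d=vision.camera(n); np.savez(f"pics/{n}0.npz",p=p,d=d); cv2.imwrite(f"pics/{n}0.png",p[:,:,::-1])
    c=vision.calibration(n); print(n,c)
print(r.state(), r.grip_depth)
E
```

```text
pics
scene {'fx': 435.2882514194944, 'fy': 435.2882514194944, 'cx': 275.9473886890452, 'cy': 209.2048684564861, 'R': array([[ 8.98153047e-01,  4.39682651e-01, -5.20934290e-04],
       [ 3.22224479e-01, -6.59022878e-01, -6.79602995e-01],
       [-2.99152954e-01,  6.10219642e-01, -7.33579919e-01]]), 't': array([-0.56938207, -0.09954535,  1.12426959])}
side {'fx': 439.38206124959567, 'fy': 439.38206124959567, 'cx': 276.6031814339126, 'cy': 214.1630566309473, 'R': array([[-0.9984224 , -0.05307622,  0.01832   ],
       [-0.05315733,  0.78841865, -0.61283794],
       [ 0.01808329, -0.61284497, -0.78999623]]), 't': array([0.590497  , 0.01636556, 1.05810259])}
{'time': 0.1, 'joints': array([-1.26203397e+00,  4.23731145e-01,  1.63059752e+00, -2.22066446e-05,
        1.08857145e+00, -1.90054919e-02]), 'dq': array([ 1.65079798e-04, -4.06470048e-04, -1.94453849e-03,  3.57289469e-06,
       -1.41403709e-03,  1.54866485e-03]), 'joint_efforts': array([-5.86587357e-04, -5.45611024e+01, -2.74324358e+01,  6.45150407e-02,
        1.87669991e-02, -2.02321070e-05]), 'tcp_pos': array([ 0.20107445, -0.59125957,  0.2220065 ]), 'ee_rot': array([-3.14028505e+00, -5.19020430e-06,  3.27778152e-01]), 'force': array([-1.0355287 ,  0.25993308, -0.61701467]), 'torque': array([-0.00100284,  0.03822002,  0.00695309]), 'gripper_force': 0.0, 'opening': 1.0035605429230376} 0.0187
```

View pics/scene0.png

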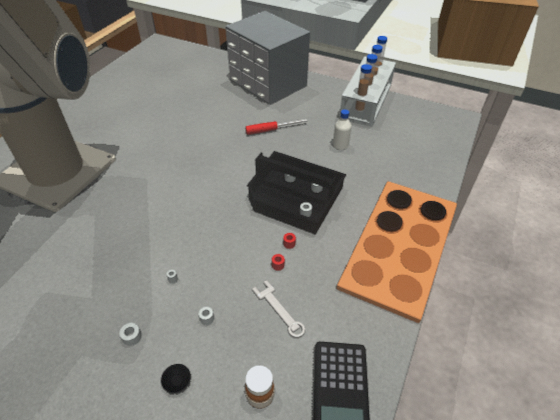

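View pics/side0.png

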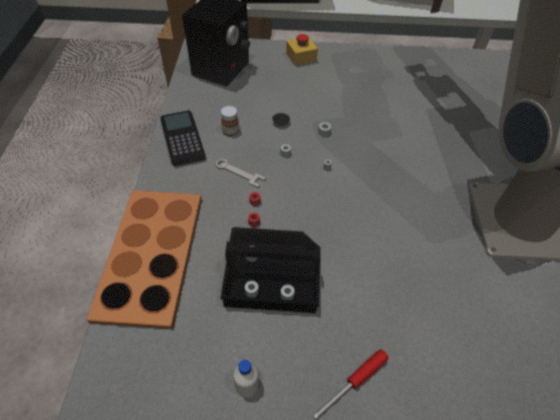

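The scene view shows the 28 mm spacer at (206,314), between the 20 at (172,275) and the 36 at (130,333). The tote is at (296,190). In the side view the tote is at (272,268) with its cut corner at (308,240), towards world -x,-y, and the 28 is at (286,150).

```bash
cat > h.py <<'E'
from bench import r, vision
import cv2,numpy as np
from scipy.spatial.transform import Rotation as Ro
def cloud(d,c):
    v,u=np.mgrid[0:420,0:560]; P=np.stack([(u-c['cx'])/c['fx']*d,(v-c['cy'])/c['fy']*d,d],-1)
    return (P-c['t'])@c['R']
def ray(u,v,z,c):
    D=np.array([(u-c['cx'])/c['fx'],(v-c['cy'])/c['fy'],1])@c['R']; o=-c['t']@c['R']
    return o+D*(z-o[2])/D[2]
def tool(target_pos,target_R=None):
    s=r.state(); R=Ro.from_euler('xyz',s['ee_rot']); 
    out=R.inv().apply(np.array(target_pos)-s['tcp_pos'])
    rv=(R.inv()*target_R).as_rotvec() if target_R is not None else None
    return out.round(4),rv
E
python3 - <<'E'
from h import *
for n in("scene","side"):
    z=np.load(f"pics/{n}0.npz");p,d=z['p'],z['d'];c=vision.calibration(n)
    W=cloud(d,c); 
    hs=cv2.cvtColor(p,cv2.COLOR_RGB2HSV)
    box=(W[...,0]>.3)&(W[...,0]<.72)&(W[...,1]>-.5)&(W[...,1]<.45)&(d>0)
    # objects by height
    m=(box&(W[...,2]>.012)).astype(np.uint8)
    k,l,st,ce=cv2.connectedComponentsWithStats(m)
    for i in range(1,k):
        if st[i,4]<25: continue
        q=l==i; P=W[q]; top=P[P[:,2]>np.percentile(P[:,2],95)-.006]
        print(n,ce[i].round(),st[i,4],"topmid",((top.min(0)+top.max(0))/2).round(4),"ext",np.ptp(top,axis=0).round(3),"rgb",p[q].mean(0).round())
    q=box&(abs(W[...,0]-.52)<.2)&(abs(W[...,1]-.09)<.2)&(hs[...,2]<70)
    B=W[q&(W[...,2]>.08)&(W[...,2]<.11)];
    if len(B): 
        (x,w,a)=cv2.minAreaRect(B[:,:2].astype(np.float32)); print("bar",x,w,a,np.percentile(B[:,2],95),len(B))
    B=W[q&(W[...,2]>.005)&(W[...,2]<.055)]; print("tote",cv2.minAreaRect(B[:,:2].astype(np.float32)),len(B))
    B=W[q&(W[...,2]>.038)&(W[...,2]<.052)]; print("rim",cv2.minAreaRect(B[:,:2].astype(np.float32)),len(B))
E
```

```text
scene [342. 130.] 495 topmid [0.6227 0.4187 0.1065] ext [0.021 0.021 0.008] rgb [131. 135. 136.]
scene [264. 126.] 263 topmid [0.4016 0.3754 0.0233] ext [0.072 0.067 0.008] rgb [177.  72.  69.]
scene [295. 186.] 3048 topmid [0.5897 0.1825 0.0927] ext [0.191 0.031 0.009] rgb [47. 46. 45.]
scene [289. 239.] 125 topmid [0.6424 0.0464 0.022 ] ext [0.026 0.027 0.007] rgb [157.  56.  54.]
scene [277. 260.] 138 topmid [ 0.6454 -0.0172  0.0224] ext [0.027 0.028 0.008] rgb [158.  61.  58.]
scene [171. 275.] 83 topmid [ 0.4673 -0.1436  0.022 ] ext [0.019 0.018 0.007] rgb [145. 149. 146.]
scene [205. 314.] 164 topmid [ 0.5767 -0.1882  0.022 ] ext [0.028 0.027 0.007] rgb [164. 169. 165.]
scene [129. 333.] 286 topmid [ 0.4717 -0.2816  0.0223] ext [0.037 0.034 0.008] rgb [157. 162. 158.]
scene [174. 377.] 210 topmid [ 0.5949 -0.3127  0.015 ] ext [0.05  0.05  0.006] rgb [41. 42. 42.]
scene [248. 377.] 68 topmid [ 0.7168 -0.2701  0.069 ] ext [0.006 0.028 0.006] rgb [187. 187. 186.]
bar (0.5906754732131958, 0.182362362742424) (0.03197479248046875, 0.18951450288295746) 89.87789916992188 0.095738965736
[... 858 characters left out ...]
.0505 0.0245] ext [0.026 0.028 0.007] rgb [109.  43.  42.]
side [270. 267.] 3700 topmid [0.5912 0.1846 0.0952] ext [0.19  0.033 0.009] rgb [32. 32. 31.]
side [364. 372.] 762 topmid [0.4016 0.3835 0.0255] ext [0.074 0.069 0.009] rgb [130.  47.  45.]
side [246. 378.] 746 topmid [0.6245 0.4235 0.1098] ext [0.02  0.021 0.009] rgb [ 94.  99. 108.]
bar (0.5917955040931702, 0.18666313588619232) (0.028971537947654724, 0.1891518086194992) 89.46044921875 0.09767462120240926 933
tote ((0.590354859828949, 0.13414637744426727), (0.2820723056793213, 0.19598956406116486), 88.98838806152344) 4159
rim ((0.5914285182952881, 0.1852913498878479), (0.17892855405807495, 0.1961793452501297), 89.2630386352539) 1128
```

The manual's scale: shifts go in units of 5 mm and turns go in units of 0.1 rad. Converting my numbers, 0.2 m is 40, 0.12 m is 24.

```bash
echo '[[0,0,0,8,-4,1,1],[0,0,0,16,-8,2,1],[0,0,0,24,-13,4,1],[0,0,0,32,-17.2,6,1],[0,0,0,40,-21.6,7,1]]' > m.json && python3 -m creep m.json
echo '[[0,0,0,8,-4,1,1],[0,0,0,16,-8,2,1],[0,0,0,24,-13,4,1],[0,0,0,32,-17.2,6,1],[0,0,0,40,-21.6,7,1]]' > m.json && python3 -m creep m.json
echo '[[0,0,0,8,-4,1,1],[0,0,0,16,-8,4,1],[0,0,-1.2,17.4,-9.2,6,1],[0,0,-2.5,17.4,-9.2,7,1],[0,0,-4,17.4,-9.2,7,1]]' > m.json && python3 -m creep m.json
echo '[[0,0,-1.5,0,0,0,1],[0,0,-3,0,0,0,1],[0,0,-4.5,0,0,0,1],[0,0,-6,0,0,0,1],[0,0,-7.5,0,0,0,1]]' > m.json && python3 -m creep m.json
echo '[[0,0,-1,0,0,0,1],[0,0,-1,0,0,0,1]]' > m.json && python3 -m creep m.json
python3 - <<'E'
from h import *
print(r.state()['joints'],tool([.5775,-.186,.05],Ro.from_euler('xyz',[np.pi,0,np.pi/2])))
p,d=vision.camera('wrist');c=vision.calibration('wrist');np.savez("pics/w1.npz",p=p,d=d)
W=cloud(d,c);m=((d>0)&(W[...,2]>.012)&(W[...,2]<.035)).astype(np.uint8)
k,l,st,ce=cv2.connectedComponentsWithStats(m)
for i in range(1,k):
    if st[i,4]>60: 
        T=W[(l==i)&(W[...,2]>.02)]; print(ce[i].round(),st[i],len(T) and (cv2.minEnclosingCircle(T[:,:2].astype(np.float32)),np.median(T[:,2])))
cv2.imwrite("pics/w1.png",p[:,:,::-1])
# tote spacers
for n in("scene","side"):
    z=np.load(f"pics/{n}0.npz");p,d=z['p'],z['d'];c=vision.calibration(n);W=cloud(d,c)
    g=p.min(-1)>90; m=(g&(abs(W[...,0]-.59)<.1)&(abs(W[...,1]-.184)<.09)&(W[...,2]<.06)).astype(np.uint8)
    k,l,st,ce=cv2.connectedComponentsWithStats(cv2.dilate(m,np.ones((3,3),np.uint8)))
    for i in range(1,k):
        if st[i,4]>12: print(n,ce[i].round(),st[i,4],ray(*ce[i],.026,c).round(3))
E
```

```text
time: 0.6
tcp_pos: [0.3563, -0.4232, 0.1867]
ee_rot: [-3.14, 0.0, 0.327]
force: [0.9, -0.6, 0.4]
opening: 0.998
gripper_force: 0.0
time: 1.1
tcp_pos: [0.5109, -0.2565, 0.1516]
ee_rot: [-3.141, 0.001, 0.328]
force: [0.6, -0.5, -0.2]
opening: 0.999
gripper_force: 0.0
time: 1.6
tcp_pos: [0.5774, -0.1857, 0.1161]
ee_rot: [-3.139, 0.001, 0.735]
force: [-0.4, 0.4, 0.3]
opening: 0.998
gripper_force: 0.0
time: 2.1
tcp_pos: [0.5776, -0.1868, 0.1173]
ee_rot: [-3.141, -0.0, 1.484]
force: [-0.6, -0.3, 0.1]
opening: 0.996
gripper_force: 0.0
time: 2.3
tcp_pos: [0.5777, -0.1867, 0.1173]
ee_rot: [-3.141, -0.0, 1.579]
force: [-0.1, 0.5, -0.0]
opening: 1.001
gripper_force: 0.0
[-3.32263673e-01  5.31430540e-01  1.73688911e+00 -1.73718192e-06
  8.73978212e-01 -3.40088667e-01] (array([ 0.0007, -0.0001,  0.0673]), array([-0.00066618, -0.00023138,  0.00782611]))
[369.   6.] [352   0  37  16 396] (((0.6459450721740723, -0.02257627621293068), 0.01188085786998272), np.float64(0.022747808709923295))
[152. 159.] [139 148  27  24 469] (((0.4675222933292389, -0.14229361712932587), 0.009959511458873749), np.float6
[... 184 characters left out ...]
95  30  32 637] (((0.5775341391563416, -0.18724414706230164), 0.013978390954434872), np.float64(0.022853333948335178))
[433. 277.] [414 266  48  28 579] (((0.731001615524292, -0.25656020641326904), 0.020049044862389565), np.float64(0.027180355195581096))
[296. 343.] [278 340  36   7 158] 0
scene [270. 156.] 14 [0.484 0.269 0.026]
scene [250. 182.] 83 [0.486 0.162 0.026]
scene [290. 178.] 73 [0.566 0.215 0.026]
scene [317. 188.] 88 [0.638 0.213 0.026]
scene [293. 215.] 738 [0.623 0.108 0.026]
scene [306. 208.] 189 [0.642 0.14  0.026]
side [317. 243.] 20 [0.496 0.114 0.026]
side [251. 287.] 181 [0.633 0.232 0.026]
side [287. 290.] 179 [0.558 0.236 0.026]
side [223. 308.] 27 [0.683 0.283 0.026]
```

The wrist camera measures the middle spacer at 14.0 mm radius, centred at (0.5775,-0.187), so it is the 28. Going down to grip it.

Converted, 0.115 m is 23, 0.105 m is 21.

```bash
echo '[[0,0,0,0,0,6,1],[0,0,0,0,0,12,1],[0,0,0,0,0,17,1],[0,0,0,0,0,21,0.8],[0,0,0,0,0,23,0.6]]' > m.json && python3 -m creep m.json 15
echo '[[0,0,0,0,0,0,0.2],[0,0,0,0,0,0,0.1],[0,0,0,0,0,0,0.1],[0,0,0,0,0,0,0.1],[0,0,0,0,0,0,0.1]]' > m.json && python3 -m creep m.json
echo '[[0,0,0,0,0,0,0.1],[0,0,0,0,0,0,0.1]]' > m.json && python3 -m creep m.json
```

```text
time: 2.85
tcp_pos: [0.5768, -0.1865, 0.0007]
ee_rot: [-3.139, -0.001, 1.575]
force: [0.6, -0.3, 1.3]
opening: 0.855
gripper_force: 0.0
time: 3.35
tcp_pos: [0.5782, -0.1869, 0.0032]
ee_rot: [3.141, 0.0, 1.578]
force: [-0.0, 0.1, 0.0]
opening: 0.403
gripper_force: 0.0
time: 3.55
tcp_pos: [0.5781, -0.1869, 0.003]
ee_rot: [3.141, 0.0, 1.578]
force: [-0.1, 0.2, 2.8]
opening: 0.313
gripper_force: 15.0
```

Converted, -0.11 m is -22, -0.1 m is -20.

```bash
echo '[[0,0,0,0,0,-4,0.1],[0,0,0,0,0,-10,0.1],[0,0,0,4,0,-16,0.1],[0,0,0,10,-0.4,-20,0.1],[0,0,0,18,-1,-22,0.1]]' > m.json && python3 -m creep m.json
echo '[[0,0,0,8,-0.4,0,0.1],[0,0,0,16,-0.8,0,0.1],[0,0,0,24,-1.2,0,0.1],[0,0,0,32,-1.6,0,0.1],[0,0,0,39,-2,0,0.1]]' > m.json && python3 -m creep m.json
echo '[[0,0,0,4,-0.2,0,0.1],[0,0,0,6,-0.2,0,0.1],[0,0,0,6,-0.2,0,0.1]]' > m.json && python3 -m creep m.json
python3 - <<'E'
from h import *
print(tool([.560,.128,.0085],Ro.from_euler('xyz',[np.pi,0,np.pi/2])))
p,d=vision.camera('side');np.savez("pics/s2.npz",p=p,d=d)
cv2.imwrite("pics/s2.png",cv2.resize(p[150:350,160:440,::-1],None,fx=2.5,fy=2.5))
E
```

```text
time: 4.05
tcp_pos: [0.5736, -0.0972, 0.1149]
ee_rot: [3.138, 0.001, 1.576]
force: [0.5, 0.4, -0.8]
opening: 0.315
gripper_force: 15.0
time: 4.55
tcp_pos: [0.5606, 0.0999, 0.1127]
ee_rot: [3.142, -0.0, 1.578]
force: [0.1, -0.9, -0.9]
opening: 0.312
gripper_force: 15.0
time: 4.85
tcp_pos: [0.5597, 0.1289, 0.1127]
ee_rot: [3.141, 0.0, 1.58]
force: [0.7, -0.5, 0.3]
opening: 0.311
gripper_force: 15.0
(array([-0.0009,  0.0003,  0.1042]), array([1.04991172e-04, 7.51148415e-06, 8.70534036e-03]))
```

View pics/s2.png

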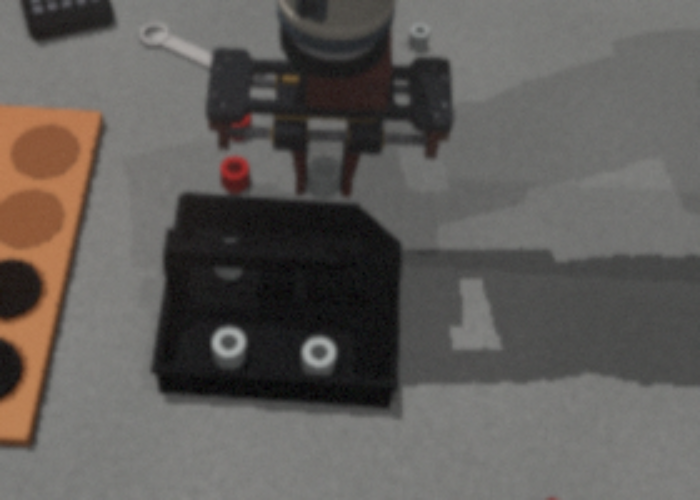

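The spacer sits between the fingers at about (323,175) in the crop, over the free floor of the near half. Lowering it.

Converted, 0.096 m is 19.2, 0.09 m is 18.

```bash
echo '[[0,0,0,0,0,6,0.1],[0,0,0,0,0,12,0.1],[0,0,0,0,0,16,0.1],[0,0,0,0,0,18,0.1],[0,0,0,0,0,19.2,0.1]]' > m.json && python3 -m creep m.json
echo '[[0,0,0,0,0,0.8,0.1],[0,0,0,0,0,1.6,0.1],[0,0,0,0,0,1.6,0.1]]' > m.json && python3 -m creep m.json
```

```text
time: 5.4
tcp_pos: [0.5596, 0.1269, 0.0159]
ee_rot: [-3.141, 0.0, 1.576]
force: [0.2, 0.3, -0.4]
opening: 0.314
gripper_force: 15.0
time: 5.7
tcp_pos: [0.56, 0.128, 0.0089]
ee_rot: [3.141, -0.0, 1.578]
force: [0.8, -0.2, -0.6]
opening: 0.317
gripper_force: 15.0
```

Converted, 0.0015 m is 0.3.

```bash
echo '[[0,0,0,0,0,0.3,0.1],[0,0,0,0,0,0.3,0.25],[0,0,0,0,0,0.3,0.4],[0,0,0,0,0,0.3,0.5],[0,0,0,0,0,0.3,0.5]]' > m.json && python3 -m creep m.json
echo '[[0,0,0,0,0,-2,0.5],[0,0,0,0,0,-8,0.5],[0,0,0,0,0,-16,0.5],[0,0,0,0,0,-24,0.6],[0,0,0,0,0,-32,0.8]]' > m.json && python3 -m creep m.json
python3 - <<'E'
from h import *
p,d=vision.camera('wrist');np.savez("pics/w3.npz",p=p,d=d);cv2.imwrite("pics/w3.png",p[:,:,::-1])
print(r.state()['joints'])
E
```

```text
time: 6.2
tcp_pos: [0.5598, 0.1281, 0.0073]
ee_rot: [3.141, -0.0, 1.578]
force: [-0.4, -0.4, -0.2]
opening: 0.493
gripper_force: 0.0
time: 6.7
tcp_pos: [0.5595, 0.128, 0.1694]
ee_rot: [3.141, -0.0, 1.578]
force: [0.2, 0.6, -1.3]
opening: 0.645
gripper_force: 0.0
[2.04172635e-01 4.08514068e-01 1.77865343e+00 8.12638371e-05
 9.44505610e-01 1.97102132e-01]
```

View pics/w3.png

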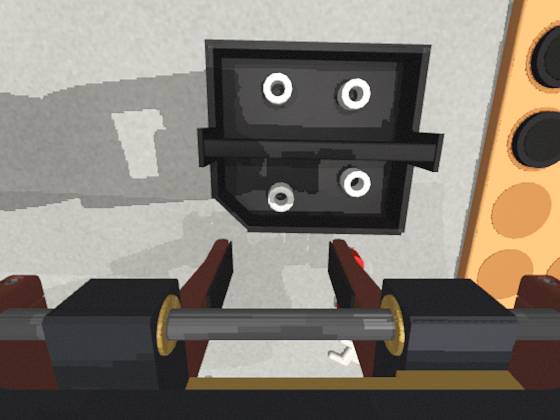

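All four spacers stand in the tote, at (278,88), (354,94), (356,182) and (281,197). The bar runs along row ~150. I'll measure the bar from this view.

Run:
```python
from h import *
z=np.load("pics/w3.npz");d=z['d'];c=vision.calibration('wrist');W=cloud(d,c)
m=(d>0)&(abs(W[...,0]-.59)<.11)&(abs(W[...,1]-.184)<.03)&(W[...,2]>.088)&(W[...,2]<.102)
B=W[m].astype(np.float32);(x,w,a)=cv2.minAreaRect(B[:,:2]);print(x,w,a,np.median(B[:,2]),len(B),np.rad2deg(np.arctan(np.polyfit(B[:,0],B[:,1],1)[0])))
print(tool([x[0],x[1],.2]))
```

```text
Traceback (most recent call last):
cv2.error: OpenCV(4.12.0) /io/opencv/modules/imgproc/src/convhull.cpp:143: error: (-215:Assertion failed) total >= 0 && (depth == CV_32F || depth == CV_32S) in function 'convexHull'
```

Run:
```python
from h import *
z=np.load("pics/w3.npz");d=z['d'];c=vision.calibration('wrist');W=cloud(d,c)
for p in [(150,300),(150,350),(88,264),(135,320)]: print(p,d[p],W[p].round(3))
for u,v in [(215,136),(215,163),(425,139),(425,164)]: print(ray(u,v,.095,c).round(4))
for u,v in [(207,41),(429,46),(403,234)]: print('rim',ray(u,v,.045,c).round(4))
```

```text
(150, 300) 0.2327724 [0.58  0.185 0.101]
(150, 350) 0.23142914 [0.618 0.185 0.103]
(88, 264) 0.28385857 [0.549 0.236 0.033]
(135, 320) 0.31796214 [0.607 0.193 0.01 ]
[0.5129 0.1944 0.095 ]
[0.5118 0.1732 0.095 ]
[0.6792 0.1933 0.095 ]
[0.682  0.1735 0.095 ]
rim [0.5001 0.2731 0.045 ]
rim [0.6957 0.2711 0.045 ]
rim [0.6941 0.0939 0.045 ]
```

Converted, 0.055 m is 11, 0.05 m is 10, -0.7 rad is -7.

```bash
echo '[[0,0,-1.3,2.4,1.4,0,0.6],[0,0,-2.7,5,2.8,0,0.5],[0,0,-4.2,8,4.4,0,0.5],[0,0,-5.7,10,5.6,0,0.5],[0,0,-7,11,6.4,0,0.5]]' > m.json && python3 -m creep m.json
echo '[[0,0,-1.4,0,0,0,0.5],[0,0,-2.8,0,0,0,0.5],[0,0,-4.2,0,0,0,0.5],[0,0,-5.7,0,0,0,0.5],[0,0,-7.2,0,0,0,0.5]]' > m.json && python3 -m creep m.json
echo '[[0,0,-1.35,0,0,0,0.5],[0,0,-1.35,0,0,0,0.5],[0,0,-1.35,0,0,0,0.5]]' > m.json && python3 -m creep m.json
python3 - <<'E'
from h import *
p,d=vision.camera('wrist');c=vision.calibration('wrist');np.savez("pics/w4.npz",p=p,d=d);cv2.imwrite("pics/w4.png",p[:,:,::-1]);W=cloud(d,c)
m=(d>0)&(abs(W[...,0]-.59)<.12)&(abs(W[...,1]-.184)<.03)&(W[...,2]>.086)&(W[...,2]<.106)
B=W[m].astype(np.float32);print(len(B))
(x,w,a)=cv2.minAreaRect(B[:,:2]);print(x,w,a,np.median(B[:,2]))
print(r.state()['joints'],tool([.592,.184,.065],Ro.from_euler('xyz',[np.pi,0,np.pi-.009])))
E
```

```text
time: 7.25
tcp_pos: [0.5917, 0.1841, 0.1678]
ee_rot: [3.141, 0.0, 2.284]
force: [0.8, -0.2, 0.4]
opening: 0.499
gripper_force: 0.0
time: 7.75
tcp_pos: [0.5913, 0.1832, 0.1677]
ee_rot: [3.141, 0.0, 3.004]
force: [-0.5, -0.7, 0.8]
opening: 0.501
gripper_force: 0.0
time: 8.05
tcp_pos: [0.5913, 0.1832, 0.1675]
ee_rot: [3.142, 0.0, 3.129]
force: [0.6, 0.1, 0.3]
opening: 0.497
gripper_force: 0.0
3798Traceback (most recent call last):
  File "<stdin>", line 5, in <module>
cv2.error: OpenCV(4.12.0) /io/opencv/modules/imgproc/src/convhull.cpp:143: error: (-215:Assertion failed) total >= 0 && (depth == CV_32F || depth == CV_32S) in function 'convexHull'
```

View pics/w4.png

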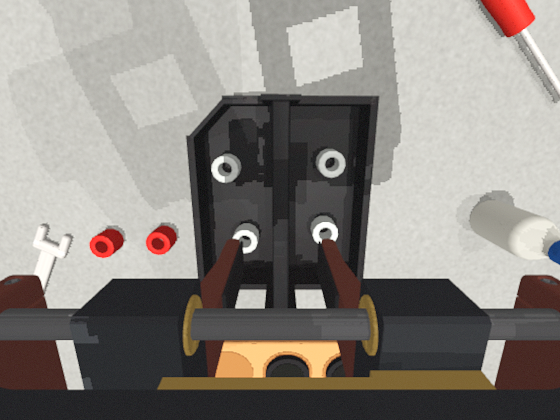

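The bar (col ~282) lies centred between the fingers and in line with them. Going down to grip it.

```bash
echo '[[0,0,0,0,0,5,0.5],[0,0,0,0,0,10,0.5],[0,0,0,0,0,15,0.5],[0,0,0,0,0,19,0.45],[0,0,0,0,0,20.6,0.4]]' > m.json && python3 -m creep m.json 25
echo '[[0,0,0,0,0,0,0.3],[0,0,0,0,0,0,0.2],[0,0,0,0,0,0,0.1],[0,0,0,0,0,0,0.05],[0,0,0,0,0,0,0.05]]' > m.json && python3 -m creep m.json
echo '[[0,0,0,0,0,0,0.05],[0,0,0,0,0,0,0.05],[0,0,0,0,0,0,0.05]]' > m.json && python3 -m creep m.json 60
```

```text
time: 8.6
tcp_pos: [0.5901, 0.1829, 0.0623]
ee_rot: [-3.141, -0.003, 3.131]
force: [0.1, 0.3, 0.5]
opening: 0.411
gripper_force: 0.0
time: 9.1
tcp_pos: [0.5922, 0.1835, 0.0654]
ee_rot: [3.141, 0.002, 3.133]
force: [-0.5, -0.2, 5.3]
opening: 0.156
gripper_force: 25.0
time: 9.4
tcp_pos: [0.5922, 0.1835, 0.0654]
ee_rot: [3.141, 0.002, 3.133]
force: [-1.0, -1.2, 6.1]
opening: 0.159
gripper_force: 60.0
```

Converted, -0.05 m is -10, -0.038 m is -7.6.

```bash
echo '[[0,0,0,0,0,-0.8,0.05],[0,0,0,0,0,-2.4,0.05],[0,0,0,0,0,-4.8,0.05],[0,0,0,0,0,-7.6,0.05],[0,0,0,0,0,-10,0.05]]' > m.json && python3 -m creep m.json
echo '[[0,0,0,0,0,-2.8,0.05],[0,0,0,0,0,-5.2,0.05],[0,0,0,0,0,-7,0.05],[0,0,0,0,0,-8,0.05],[0,0,0,0,0,-8,0.05]]' > m.json && python3 -m creep m.json
python3 - <<'E'
from h import *
R=Ro.from_euler('xyz',r.state()['ee_rot']); print(r.state()['joints'],R.inv().apply(np.array([1,-1,0])/2**.5))
E
```

```text
time: 9.9
tcp_pos: [0.5917, 0.1833, 0.1158]
ee_rot: [3.141, 0.001, 3.133]
force: [0.3, 0.8, -4.5]
opening: 0.155
gripper_force: 60.0
time: 10.4
tcp_pos: [0.5917, 0.1833, 0.155]
ee_rot: [3.141, 0.001, 3.133]
force: [-0.3, -0.1, -4.3]
opening: 0.158
gripper_force: 60.0
[ 2.81216840e-01  4.95491204e-01  1.69052602e+00  9.55064317e-06
  9.54339402e-01 -1.28073431e+00] [-7.13337040e-01 -7.00820889e-01  5.90291713e-04]
```

```bash
for i in 1; do :; done
echo '[[-0.2,-0.2,0,0,0,0,0.05],[-0.4,-0.4,0,0,0,0,0.05],[-0.6,-0.6,0,0,0,0,0.05],[-0.8,-0.8,0,0,0,0,0.05],[-1,-1,0,0,0,0,0.05]]' > m.json && python3 -m creep m.json
echo '[[-0.2,-0.2,0,0,0,0,0.05],[-0.4,-0.4,0,0,0,0,0.05],[-0.6,-0.6,0,0,0,0,0.05],[-0.8,-0.8,0,0,0,0,0.05],[-1,-1,0,0,0,0,0.05]]' > m.json && python3 -m creep m.json
echo '[[-0.2,-0.2,0,0,0,0,0.05],[-0.4,-0.4,0,0,0,0,0.05],[-0.6,-0.6,0,0,0,0,0.05],[-0.8,-0.8,0,0,0,0,0.05],[-1,-1,0,0,0,0,0.05]]' > m.json && python3 -m creep m.json
echo '[[-0.2,-0.2,0,0,0,0,0.05],[-0.4,-0.4,0,0,0,0,0.05],[-0.6,-0.6,0,0,0,0,0.05],[-0.8,-0.8,0,0,0,0,0.05],[-0.8,-0.8,0,0,0,0,0.05]]' > m.json && python3 -m creep m.json
echo '[[0,0,0,0,0,0,0.05],[0,0,0,0,0,0,0.05],[0,0,0,0,0,0,0.05],[0,0,0,0,0,0,0.05],[0,0,0,0,0,0,0.05]]' > m.json && python3 -m creep m.json
python3 - <<'E'
from h import *
s=r.state();print(s['joints'],np.rad2deg(np.arccos(-Ro.from_euler('xyz',s['ee_rot']).as_matrix()[2,2])))
a=[]
for n in("wrist","side","scene"):
    p,d=vision.camera(n);np.savez(f"pics/{n}5.npz",p=p,d=d)
    a.append(p[:,:,::-1])
cv2.imwrite("pics/w5.png",a[0]);cv2.imwrite("pics/s5.png",np.hstack([cv2.resize(a[1][150:350,170:370],(400,400)),cv2.resize(a[2][110:260,220:370],(400,400))]))
E
```

```text
time: 10.9
tcp_pos: [0.5907, 0.183, 0.1533]
ee_rot: [3.041, 0.099, 3.128]
force: [0.4, 0.3, -4.3]
opening: 0.156
gripper_force: 60.0
time: 11.4
tcp_pos: [0.5906, 0.1831, 0.1533]
ee_rot: [2.939, 0.198, 3.113]
force: [-0.5, -0.1, -4.6]
opening: 0.161
gripper_force: 60.0
time: 11.9
tcp_pos: [0.5906, 0.1831, 0.1533]
ee_rot: [2.832, 0.294, 3.087]
force: [0.2, 0.9, -4.9]
opening: 0.156
gripper_force: 60.0
time: 12.4
tcp_pos: [0.59, 0.1828, 0.1529]
ee_rot: [2.743, 0.368, 3.057]
force: [-1.2, -0.1, -5.5]
opening: 0.156
gripper_force: 60.0
time: 12.9
tcp_pos: [0.5914, 0.1834, 0.1543]
ee_rot: [2.743, 0.371, 3.057]
force: [-0.1, -0.9, -4.3]
opening: 0.154
gripper_force: 60.0
[ 0.12533762  0.3945167   2.01318052  0.84933467  0.42610622 -2.16804303] 30.793740765692572
```

View pics/w5.png

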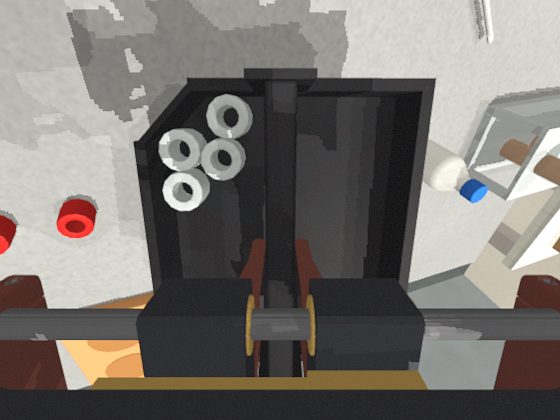

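View pics/s5.png

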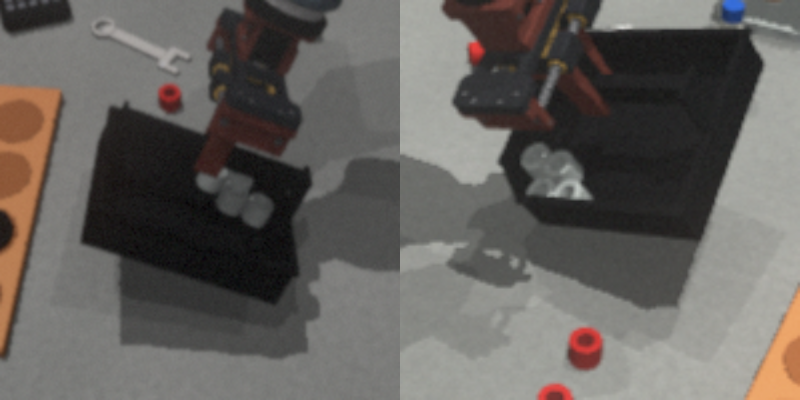

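The wrist view shows all four spacers clustered in the cut corner, at (229,117), (182,149), (223,158) and (186,190). The tote is held at 30.8° and clear of the bench, so I'm handing in.

Run:
```python
from bench import r
print(abs(r.state()['dq']).max()); print(r.close_job())
```

```text
0.0015921801997998062
the job is handed in; nothing more can be done
None
```

The 28 mm spacer went into the tote, and I handed in at about 13 s with the tote held still by its bar at about 31° tilt, roughly 4 cm clear of the bench, and all four spacers together in the cut-off corner.

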